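# Empty the offcut pot at the milling cart

### The job

The steel pot under the little shelf is full of bar ends from the mill: draw it out by its handle, tip it over the sheet-steel tray so that all three bar ends land in the tray, and then stand the empty pot upright on its round rubber pad under the shelf again, with the handle sticking out at the open front as before. Leave the other things on the bench where they are.

Things in the scene. Friction and masses are not known exactly. Their poses are not given: they have to be found in the camera images.
- dock: the pot's parking place, grey sheet steel, fixed: base plate 165 mm deep (x -78 to +88), 250 mm wide, 8 mm thick, with a round black rubber pad, and a shelf on two posts over it. Origin on the bench under the pad's centre; x points away from the open front (the pot's handle sticks out along -x), y along the width, z up
- dock_shelf (a point): middle of the shelf's front edge, at (-90, 0, 205) mm in the dock's frame, on its underside. The shelf spans x -90 to 0 and y +-125 mm, 6 mm thick (things fixed on it reach z 231); posts 30 x 12 mm at x -20, y +-112 mm. It hangs over the handle: the gripper must lean out to the front by 25 to 50 degrees, and the pot be drawn out along -x before it is lifted high
- dock_pad (a point): centre of the top of the round rubber pad (100 mm across), 10 mm above the bench
- pot: the steel pot: a conical cup, open at the top, 72 mm across at the foot, 136 mm across at the rim, 88 mm high, wall 3 mm, floor 5 mm, empty about 0.18 kg. One straight black handle sticks out level along the pot's -x. Origin at the centre of the underside, z towards the mouth. It starts on the pad with three bar ends in it
- pot_grip (a point): point to pinch in the handle's middle, at (-102, 0, 70) mm in the pot's frame; the handle is a level bar 14 mm thick (along y), 26 mm tall (z 57 to 83 mm), running from the pot's wall to x = -140 mm
- pot_rim (a point): centre of the pot's mouth, 88 mm above its underside
- tray: the open sheet-steel tray, fixed on the bench, 220 (x) x 280 (y) x 50 mm high outside, walls and floor 4 mm, with a rim flange 14 mm wide along the two sides at +-x. Origin at the centre of its underside
- tray_in (a point): centre of the tray's inner floor
- round_end: aluminium round bar end, 24 mm diameter x 46 mm, about 56 g; origin at the centre of one end, z along its length
- round_end_center (a point): middle of the round bar end
- hex_end: aluminium hexagon bar end, 25 mm over the corners x 42 mm, about 48 g; origin at the centre of one end, z along its length
- hex_end_center (a point): middle of the hexagon bar end
- square_end: aluminium square bar end, 21 x 21 x 50 mm, about 60 g; origin at the centre of one end, z along its length
- square_end_center (a point): middle of the square bar end
- holder: bystander: steel tool holder standing on its foot, 60 mm across, 85 mm high, beside the dock; origin under its foot
- brush: bystander: hand brush lying near the dock; origin under its middle
- wrench: bystander: wrench 200 mm long lying beside the tray; origin under its middle
- plug: bystander: white plastic plug 34 mm across, 50 mm high, standing beyond the tray; origin under its foot

How it is judged:
By the outcome, as a careful person would: the job done as asked, in the order asked, and still so for the second after the job is handed in, with the robot touching nothing.
It also fails if it takes over 58 s, if anything falls off the work surface, if the arm or the gripper's body presses on something with over 40 N, if the wrist force passes 120 N, or if a joint passes its speed limit or range.

### The arm

A 7-joint arm with a two-finger parallel gripper is mounted at the origin on the work surface. World frame = base frame: x ahead of the robot, y to its left, z up, the work surface at z = 0. Lengths are in m, angles in rad, forces in N, time in s.
With the tool pointing down it reaches from about 0.4 to 0.85 m from the base axis. Payload 10.4 kg.
Tool frame: the origin (TCP) lies at the very end of the fingers, on their centre line; the grasp point (between the pads) lies 19 mm behind it (manip.grip_point_offset is the distance from the TCP to the grasp point, in m); z points along the fingers, y is the line along which they close (so a half turn about z gives the same grasp; the last joint's range is limited). The gripper opens to 85 mm and grips with 20 to 120 N. Pads are 22 mm wide; open, the fingers measure 114 mm over their backs; the gripper's body (76 mm by 85 mm) begins 54 mm behind the grasp point. The pads swing forward as they close: fully open they stand 13 mm farther back than shut.
Start: joints at [1.164, 0.332, -0.065, 1.46, 0.022, 1.35, -0.088], TCP at [0.234, -0.58, 0.211] pointing down, gripper open.
Joint ranges: [-2.6, 2.6], [-0.5, 2.12], [-1.47, 1.34], [0.16, 2.42], [-1.27, 4.41], [0.06, 2.06], [-2.6, 2.6]. Speed limits (rad/s): [2.22, 2.22, 2.79, 2.79, 3.14, 3.14, 3.14].

### API

Orientations are given as a unit quaternion [x, y, z, w].
In Python, from workcell import manip gives the robot as it stands. The module is installed in compiled form; this text tells all that it offers.
- The arm moves only by the tool step_arm, never from a script. Its argument "moves" is a list of rows, each a list of 7 numbers: the closure, from 0 (fully open) to 1 (shut), then the shift along the world's x, y, z in mm, then the turn, a rotation vector about the world's x, y, z in rad. In form: [[grip, tx, ty, tz, ax, ay, az], ...]. A call has 1 to 10 rows; each row is the pose to reach, as a shift and turn from the pose commanded when the call began; what a row does not reach only later rows make up. A row lasts 1/10 s, in which the tool goes at most 50 mm and 8.59 degrees, less where a joint would pass 70% of its speed; a pose out of reach is approached as far as the arm can. A call with a gripper value outside its range is refused whole. The fingers move at their own pace and stop on an object; "grip_force" is the grip in N (left out, the last holds). Time passes only in rows, so rows that repeat a pose let the fingers close. It gives the time, the measured TCP pose, the force, the opening and the grip force at its end, in the units of the state.
- manip.get_obs(): the state, without advancing time (a new reading comes with each control period).
- manip.camera(name): name is "scene" or "top"; returns a dict with "image" (480x640x3 uint8, blue, green, red), "K" (3x3 intrinsics, pixels), "dist_coeffs" ([k1, k2, p1, p2, k3] as OpenCV has them; the pictures are not rectified), "rvec" (rotation vector, rad) and "tvec" (3), from world to camera coordinates, as OpenCV has them. Camera axes: x right, y down, z forward; pixel columns grow to the right and rows downward; lengths in m; the calibration is good to about 2 mm. A picture is of the moment at which its call begins. There is no depth.
- manip.hand_in(): hands the job in; it is judged then, once.
The state is a dict: "clock": time; "joint_pos": joint angles; "joint_velocities": joint speeds; "tau": joint torques, N m; "position": TCP position; "ee_rot": TCP orientation; "ft_force": force on the tool from outside, world axes, zero at the start; "torque": the same for the moment, N m; "grip_width": opening from 0.0 (shut) to 1.0 (fully open); "grasp_force": force on a finger pad.
Only numpy, scipy, OpenCV 4.12 (cv2) and the standard library are available. Lean on these libraries where they do the work, as an engineer would, in place of code of your own. Each camera call takes 0.05 s, during which the arm holds its last target. There are 200 camera calls.

## Working session

There is one attempt and no reset: what is moved stays moved. The work goes in short steps, Python scripts to look and compute and a tool call to move; the robot and the scene stay as the last step left them, time stands still between calls to the robot, and variables do not carry over. Pictures are saved under pics/ and viewed, at most 10 in all, crops included, and the job is handed in when it is done.

Besides the shell and the picture viewer there is one more tool, called in YAML: its name, and indented under it one key for each argument. step_arm: Moves the arm, as the interface text tells. Its arguments: {"type":"object","properties":{"moves":{"type":"array","items":{"type":"array","items":{"type":"number"}}},"grip_force":{"type":"number"}},"required":["moves"]}

```bash
mkdir -p pics; ls; python3 - <<'E'
from workcell import manip
import cv2,numpy as np,pickle
o=manip.get_obs();print({k:np.round(v,3) for k,v in o.items()},manip.grip_point_offset)
d={}
for n in("scene","top"):
    c=manip.camera(n);d[n]=c;cv2.imwrite(f"pics/{n}0.png",c["image"])
    R=cv2.Rodrigues(np.array(c["rvec"],float))[0];print(n,np.round(-R.T@np.array(c["tvec"]).ravel(),3),np.round(R[2],2),c["K"])
pickle.dump(d,open("c0.pkl","wb"))
E
```

```text
pics
{'clock': np.float64(0.0), 'joint_pos': array([ 1.164,  0.333, -0.065,  1.461,  0.022,  1.35 , -0.088]), 'joint_velocities': array([ 0.   ,  0.   ,  0.001,  0.   , -0.   , -0.001, -0.001]), 'tau': array([ 0.0000e+00, -6.2544e+01,  4.9000e-02, -3.9161e+01,  1.6000e-02,
        1.0000e-02,  0.0000e+00]), 'position': array([ 0.234, -0.579,  0.21 ]), 'ee_rot': array([ 0.982,  0.191, -0.   , -0.001]), 'ft_force': array([-0.794,  0.329,  0.941]), 'torque': array([ 0.038,  0.028, -0.013]), 'grasp_force': np.float64(0.0), 'grip_width': np.float64(0.998)} 0.0187
scene [1.024 0.597 0.968] [-0.41 -0.56 -0.72] [[471.67240918   0.         320.75283676]
 [  0.         471.67240918 248.39554228]
 [  0.           0.           1.        ]]
top [0.382 0.004 1.381] [ 0.14 -0.01 -0.99] [[510.6995064    0.         321.58974635]
 [  0.         510.6995064  235.95429848]
 [  0.           0.           1.        ]]
```

View pics/scene0.png

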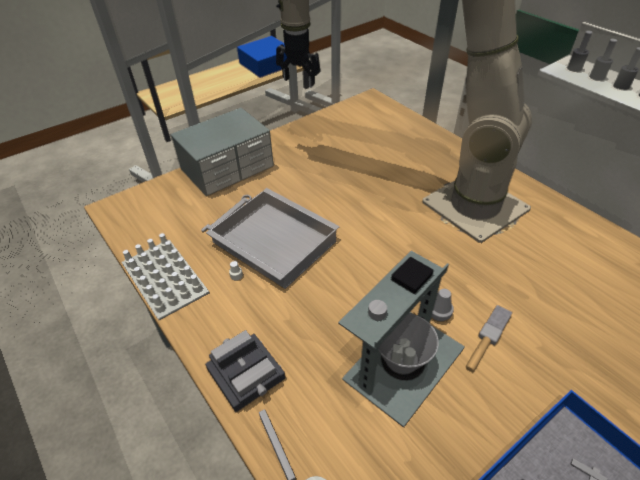

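View pics/top0.png

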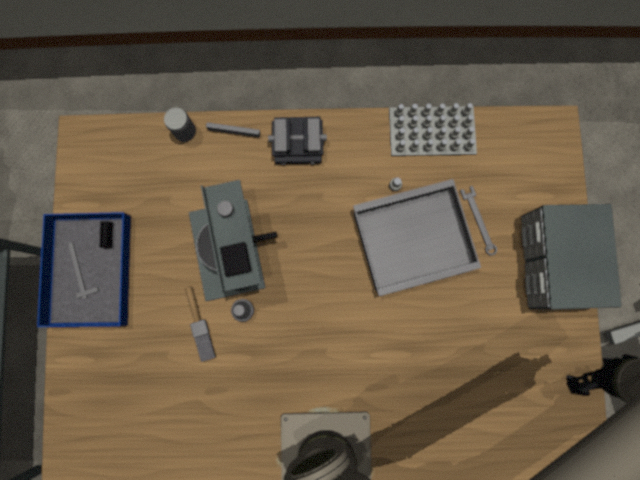

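The top view shows the dock around (228,240) with the handle tip at (277,239), pointing to image-right (world -y). The tray is around (416,237), the holder at (242,310), the brush at (202,330), the wrench at (478,222) and the plug at (396,184). I'll zoom in to get the corners.

```bash
cat > h.py <<'E'
import cv2,numpy as np,pickle
def cast(c,uv,z):
    uv=np.array(uv,float).reshape(-1,1,2)
    n=cv2.undistortPoints(uv,c["K"],np.array(c["dist_coeffs"])).reshape(-1,2)
    R=cv2.Rodrigues(np.array(c["rvec"],float))[0];t=np.array(c["tvec"],float).ravel()
    C=-R.T@t;d=np.c_[n,np.ones(len(n))]@R
    return C+d*((z-C[2])/d[:,2])[:,None]
def proj(c,P):
    return cv2.projectPoints(np.array(P,float).reshape(-1,1,3),np.array(c["rvec"],float),np.array(c["tvec"],float),c["K"],np.array(c["dist_coeffs"]))[0].reshape(-1,2)
E
python3 - <<'E'
import cv2,pickle
d=pickle.load(open("c0.pkl","rb"));t=d["top"]["image"];s=d["scene"]["image"]
a=cv2.resize(t[165:325,180:340],None,fx=3.7,fy=3.7,interpolation=cv2.INTER_CUBIC)
cv2.imwrite("pics/a.png",a)
cv2.imwrite("pics/b.png",cv2.resize(s[240:425,330:530],None,fx=3.2,fy=3.2,interpolation=cv2.INTER_CUBIC))
cv2.imwrite("pics/c.png",cv2.resize(t[165:305,340:500],None,fx=4,fy=4,interpolation=cv2.INTER_CUBIC))
E
```

```text
(no output)
```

View pics/a.png

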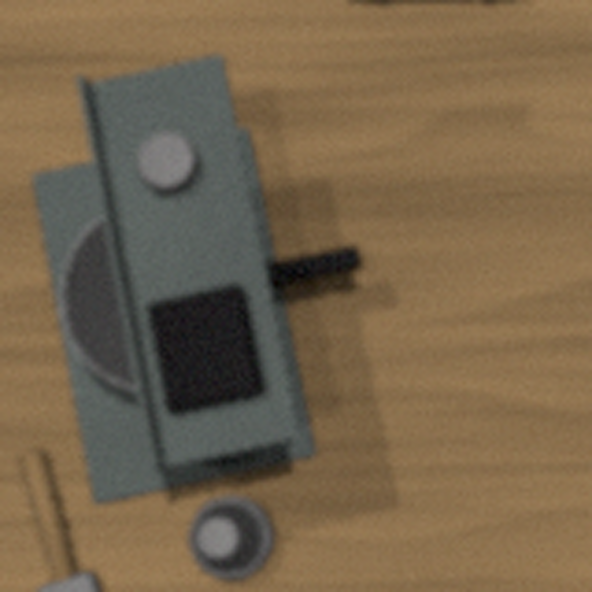

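View pics/b.png

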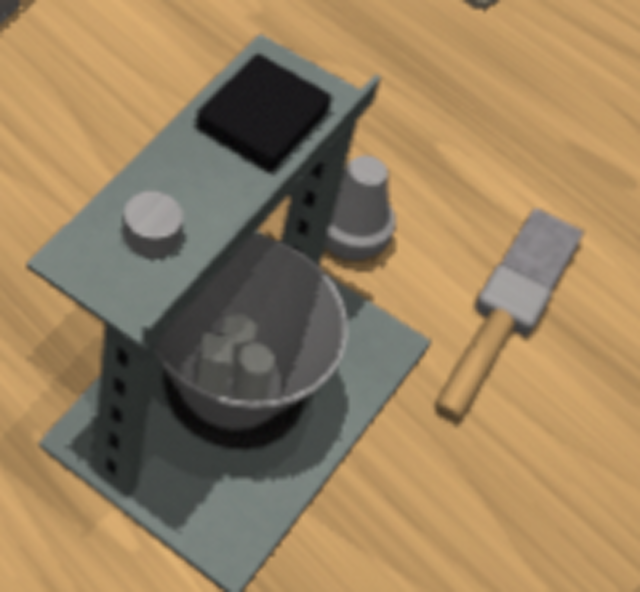

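View pics/c.png

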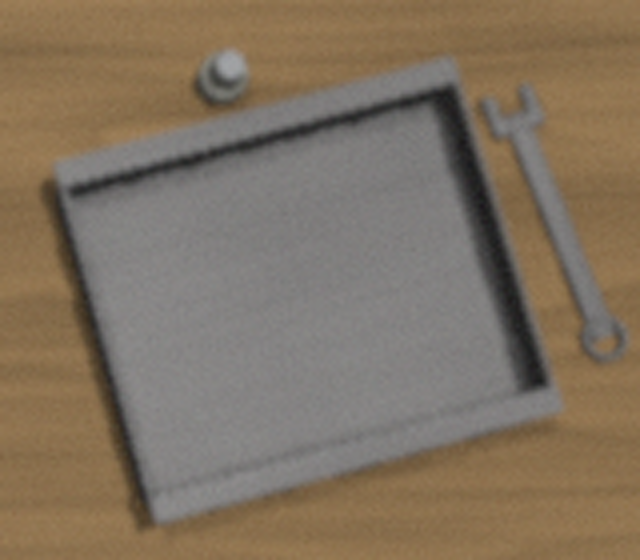

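The crops show the base-plate, shelf and tray corners clearly, plus the handle tip at crop-a (357,258). The three bar ends stand in the pot. Next I cast these points.

```bash
python3 - <<'E'
from h import *
d=pickle.load(open("c0.pkl","rb"));T=d["top"];S=d["scene"]
def px(p,s,ox,oy): return (np.array(p,float)+.5)/s-.5+[ox,oy]
A=lambda p,z:cast(T,px(p,3.7,180,165),z)*1000
B=lambda p,z:cast(S,px(p,3.2,330,240),z)*1000
C=lambda p,z:cast(T,px(p,4,340,165),z)*1000
def fit(L,W):
    L=np.array(L,float);W=np.array(W)[:,:2];l=L-L.mean(0);w=W-W.mean(0)
    a=np.arctan2((l[:,0]*w[:,1]-l[:,1]*w[:,0]).sum(),(l*w).sum());R=np.array([[np.cos(a),-np.sin(a)],[np.sin(a),np.cos(a)]])
    t=W.mean(0)-R@L.mean(0);print("yaw",np.degrees(a),"o",t.round(1),"res",(W-L@R.T-t).round(1).tolist());return a,t
# dock x=~+y world: image left. dock y = -x world = image down
base=A([(35,177),(97,502),(315,457),(245,130)],8)
fit([(88,-125),(88,125),(-78,125),(-78,-125)],base)
bb=B([(42,443),(237,592),(430,343)],8);print(bb.round(0))
fit([(-78,-125),(88,-125),(88,125)],bb)
fit([(-90,-125),(-90,125)],A([(222,58),(292,445)],211))
fit([(-90,-125),(-90,125)],B([(28,265),(262,37)],211))
print("handle",A([(357,258),(275,274)],93).round(1))
# pot rim ellipse in the scene, points visible front/right
e=B([(348,325),(337,370),(300,397),(240,407),(190,390),(165,355),(318,270)],98)[:,:2]
q=np.linalg.lstsq(np.c_[2*e,np.ones(len(e))],(e**2).sum(1),rcond=None)[0];print("rim",q[:2],np.sqrt(q[2]+q[:2]@q[:2]))
print("tray");t=C([(55,165),(455,58),(562,405),(150,523)],50);print(t.round(0))
fit([(124,140),(124,-140),(-124,-140),(-124,140)],t)
fit([(110,140),(110,-140),(-110,-140),(-110,140)],t)
print("plug",C([(222,80)],20),"holder",A([(232,538)],0),"wrench",C([(505,110),(605,340)],5))
from scipy.spatial.transform import Rotation as R
E
```

```text
yaw -78.59164524751937 o [ -421.7 -1201.6] res [[-399.0, -389.3], [513.7, -205.3], [405.6, 394.3], [-520.3, 200.4]]
[[3496. 3475. 8000.]
 [3739. 2322. 8000.]
 [5492. 2667. 8000.]]
yaw -78.55222755628468 o [4276.7 2861.4] res [[-642.4, 561.7], [-432.5, -428.3], [1074.9, -133.4]]
yaw -79.9809846078656 o [-32276.5 -29002.5] res [[-21955.8, -3878.9], [21955.8, 3878.9]]
yaw -78.92170907066159 o [127342.2 119656.5] res [[-33689.3, -6596.3], [33689.3, 6596.3]]
handle [[-13323.   -7695.1  93000. ]
 [-12618.4 -11721.2  93000. ]]
rim [53589.52713363 38727.90681297] 7308.817974405697
tray
[[ -9523.   3440.  50000.]
 [-11999.  13360.  50000.]
 [ -3409.  15437.  50000.]
 [  -839.   5425.  50000.]]
yaw -166.21570970205227 o [-6442.8  9415.5] res [[-2993.4, -5809.8], [-5402.8, 3838.2], [2946.4, 5855.6], [5449.9, -3884.1]]
yaw -166.18721931994295 o [-6442.8  9415.5] res [[-3007.1, -5813.1], [-5416.4, 3835.0], [2960.1, 5858.9], [5463.4, -3880.8]]
plug [[-4189.65257235  2910.11621032 20000.        ]] holder [[385.48225962 212.44213584   0.        ]] wrench [[-440.56866541 1083.676989   5000.        ]
 [ -15.10208805 1238.11200167 5000.        ]]
```

```bash
python3 - <<'E'
from h import *
d=pickle.load(open("c0.pkl","rb"));T=d["top"];S=d["scene"]
def px(p,s,ox,oy): return (np.array(p,float)+.5)/s-.5+[ox,oy]
A=lambda p,z:cast(T,px(p,3.7,180,165),z/1000)*1000
B=lambda p,z:cast(S,px(p,3.2,330,240),z/1000)*1000
C=lambda p,z:cast(T,px(p,4,340,165),z/1000)*1000
def fit(L,W):
    L=np.array(L,float);W=np.array(W)[:,:2];l=L-L.mean(0);w=W-W.mean(0)
    a=np.arctan2((l[:,0]*w[:,1]-l[:,1]*w[:,0]).sum(),(l*w).sum());R=np.array([[np.cos(a),-np.sin(a)],[np.sin(a),np.cos(a)]])
    t=W.mean(0)-R@L.mean(0);print("yaw",np.degrees(a),"o",t.round(1),"res",(W-L@R.T-t).round(1).tolist());return a,t
base=A([(35,177),(97,502),(315,457),(245,130)],8)
fit([(88,-125),(88,125),(-78,125),(-78,-125)],base)
bb=B([(42,443),(237,592),(430,343)],8)
fit([(-78,-125),(88,-125),(88,125)],bb)
fit([(-90,-125),(-90,125)],A([(222,58),(292,445)],211))
fit([(-90,-125),(-90,125)],B([(28,265),(262,37)],211))
print("handle",A([(357,258),(275,274)],93).round(1))
e=B([(348,325),(337,370),(300,397),(240,407),(190,390),(165,355),(318,270)],98)[:,:2]
q=np.linalg.lstsq(np.c_[2*e,np.ones(len(e))],(e**2).sum(1),rcond=None)[0];print("rim",q[:2],np.sqrt(q[2]+q[:2]@q[:2]))
t=C([(55,165),(455,58),(562,405),(150,523)],50);print("tray",t.round(0).tolist())
fit([(110,140),(110,-140),(-110,-140),(-110,140)],t)
fit([(124,140),(124,-140),(-124,-140),(-124,140)],t)
print("plug",C([(222,80)],20),"holder",A([(232,538)],40),"wrench",C([(505,110),(605,340)],5))
E
```

```text
yaw 101.40835475248065 o [549.6 249.8] res [[-1.3, -3.3], [3.5, -2.3], [-0.0, 2.3], [-2.2, 3.3]]
yaw 101.44777244371531 o [549.8 252.8] res [[-1.7, 2.6], [-2.0, -2.6], [3.7, -0.0]]
yaw 100.0190153921344 o [548.8 253.7] res [[0.2, 0.0], [-0.2, -0.0]]
yaw 101.07829092933841 o [551.  255.6] res [[-0.7, -0.1], [0.7, 0.1]]
handle [[574.7 111.9  93. ]
 [564.8 168.5  93. ]]
rim [552.21895946 254.87548261] 65.56449587402493
tray [[653.0, -90.0, 50.0], [721.0, -362.0, 50.0], [486.0, -419.0, 50.0], [415.0, -145.0, 50.0]]
yaw 13.812780680057061 o [ 568.9 -254. ] res [[10.9, 1.4], [11.9, 1.7], [-9.7, -2.6], [-13.2, -0.4]]
yaw 13.784290297947733 o [ 568.9 -254. ] res [[-2.7, -1.9], [-1.7, -1.6], [4.0, 0.7], [0.4, 2.8]]
plug [[ 716.24028739 -208.80242003   20.        ]] holder [[385.38239356 206.39558467  40.        ]] wrench [[ 694.83366625 -407.01043963    5.        ]
 [ 533.04749814 -465.73526139    5.        ]]
```

```bash
cat > plan.py <<'E'
import sys,numpy as np
from scipy.spatial.transform import Rotation as R
from workcell import manip
def rot(yaw,lean,flip=False):
    y,l=np.radians([yaw,lean]);ux=np.array([np.cos(y),np.sin(y),0]);uy=np.array([-np.sin(y),np.cos(y),0])
    z=np.sin(l)*ux-np.array([0,0,np.cos(l)])
    s=-1 if flip else 1
    return R.from_matrix(np.c_[np.cross(s*uy,z),s*uy,z])
def target(g,yaw,lean,o=None):
    """g: grasp point mm; yaw of pot x; lean of the gripper to the front. prints shift and rotvec"""
    o=o or manip.get_obs();q=R.from_quat(o["ee_rot"])
    best=min((rot(yaw,lean,f) for f in(0,1)),key=lambda r:(r*q.inv()).magnitude())
    p=np.array(g)+best.as_matrix()[:,2]*1000*manip.grip_point_offset
    rv=(best*q.inv()).as_rotvec()
    print("t",o["clock"].round(2),"shift",(p-1000*o["position"]).round(1),"rv",rv.round(3),"deg",np.degrees(np.linalg.norm(rv)).round(1),"q",o["joint_pos"].round(2))
    return best,p
if __name__=="__main__":
    target([float(v) for v in sys.argv[1:4]],float(sys.argv[4]),float(sys.argv[5]))
E
python3 - <<'E'
from plan import *
ux=np.array([np.cos(np.radians(100)),np.sin(np.radians(100)),0])
G=np.array([551.3,254.3,80])-104*ux;print("G",G)
l=np.radians(46);z=np.sin(l)*ux-np.array([0,0,np.cos(l)])
print((G-90*z).round(1))
target(G-90*z,100,0); target(G-90*z,100,46)
E
```

```text
G [569.35941048 151.87999369  80.        ]
[580.6  88.1 142.5]Traceback (most recent call last):
  File "<stdin>", line 6, in <module>
  File "plan.py", line 15, in target
    print("t",o["clock"].round(2),"shift",(p-1000*o["position"]).round(1),"rv",rv.round(3),"deg",np.degrees(np.linalg.norm(rv)).round(1),"q",o["joint_pos"].round(2))
              ^^^^^^^^^^^^^^^^
AttributeError: 'float' object has no attribute 'round'
```

```bash
sed -i 's/o\["clock"\].round(2)/round(float(o["clock"]),2)/' plan.py; python3 plan.py 580.6 88.1 142.5 100 0; python3 plan.py 580.6 88.1 142.5 100 46
```

```text
t 0.1 shift [346.7 667.3 -86.5] rv [-1.000e-03 -1.000e-03  1.361e+00] deg 78.0 q [ 1.16  0.33 -0.06  1.46  0.02  1.35 -0.09]
t 0.1 shift [344.4 680.5 -80.8] rv [ 0.756 -0.421  1.282] deg 88.6 q [ 1.16  0.33 -0.06  1.46  0.02  1.35 -0.09]
```

step_arm:
  moves:
    - [0,30,40,80,0,0,0.1]
    - [0,175,330,100,0,0,1.0]
    - [0,175,330,100,0,0,1.0]
    - [0,175,330,100,0,0,1.0]
    - [0,175,330,100,0,0,1.0]
    - [0,175,330,100,0,0,1.0]
    - [0,175,330,100,0,0,1.0]
    - [0,175,330,100,0,0,1.0]
    - [0,175,330,100,0,0,1.0]
    - [0,175,330,100,0,0,1.0]

```text
clock: 1.1
position: [0.4094, -0.2486, 0.3111]
ee_rot: [0.769, 0.639, -0.0, 0.0]
ft_force: [-0.0, -1.3, -0.5]
grip_width: 1.001
grasp_force: 0.0
```

```bash
python3 plan.py 585 60 200 100 46
```

```text
t 1.1 shift [ 173.2  321.9 -124.1] rv [ 0.807 -0.004  0.34 ] deg 50.2 q [ 0.87 -0.01 -0.42  1.64 -0.    1.5   0.27]
```

step_arm:
  moves:
    - [0,173,322,-50,0.807,-0.004,0.34]
    - [0,173,322,-50,0.807,-0.004,0.34]
    - [0,173,322,-50,0.807,-0.004,0.34]
    - [0,173,322,-50,0.807,-0.004,0.34]
    - [0,173,322,-50,0.807,-0.004,0.34]
    - [0,173,322,-124,0.807,-0.004,0.34]
    - [0,173,322,-124,0.807,-0.004,0.34]
    - [0,173,322,-124,0.807,-0.004,0.34]
    - [0,173,322,-124,0.807,-0.004,0.34]
    - [0,173,322,-124,0.807,-0.004,0.34]

```text
clock: 2.1
position: [0.5816, 0.0716, 0.1853]
ee_rot: [0.593, 0.704, 0.25, -0.301]
ft_force: [-0.3, -0.8, 0.8]
grip_width: 1.0
grasp_force: 0.0
```

```bash
python3 plan.py 580.6 88.1 142.5 100 46;python3 plan.py 569.4 151.9 80 100 46; python3 -c "
from workcell import manip
import cv2
cv2.imwrite('pics/d.png',manip.camera('top')['image'][150:350,170:350])"
```

```text
t 2.1 shift [ -3.3  29.7 -55.8] rv [-0.    -0.004  0.002] deg 0.3 q [ 0.64  0.56 -0.57  1.5  -0.48  1.42  0.41]
t 2.1 shift [ -14.5   93.5 -118.3] rv [-0.    -0.004  0.002] deg 0.3 q [ 0.64  0.56 -0.57  1.5  -0.48  1.42  0.41]
```

step_arm:
  moves:
    - [0,-3,30,-56,0,-0.004,0.002]
    - [0,-3,30,-56,0,-0.004,0.002]
    - [0,-6,46,-72,0,-0.004,0.002]
    - [0,-9,62,-88,0,-0.004,0.002]
    - [0,-11,75,-100,0,-0.004,0.002]
    - [0,-13,85,-110,0,-0.004,0.002]
    - [0,-14,93,-118,0,-0.004,0.002]
    - [0,-14,93,-118,0,-0.004,0.002]

```text
clock: 2.95
position: [0.5675, 0.1658, 0.0686]
ee_rot: [0.591, 0.706, 0.251, -0.299]
ft_force: [-0.0, -0.1, 0.6]
grip_width: 0.996
grasp_force: 0.0
```

```bash
python3 plan.py 569.4 151.9 80 100 46; python3 -c "
from workcell import manip
import cv2,numpy as np
a=manip.camera('top')['image'][170:310,190:350];b=manip.camera('scene')['image'][240:380,330:490]
cv2.imwrite('pics/d.png',cv2.resize(np.hstack([a,b]),None,fx=2.5,fy=2.5,interpolation=2))"
```

```text
t 2.95 shift [-0.4 -0.7 -1.6] rv [-0.     0.001 -0.001] deg 0.1 q [ 0.53  0.66 -0.6   1.67 -0.49  1.12  0.45]
```

View pics/d.png

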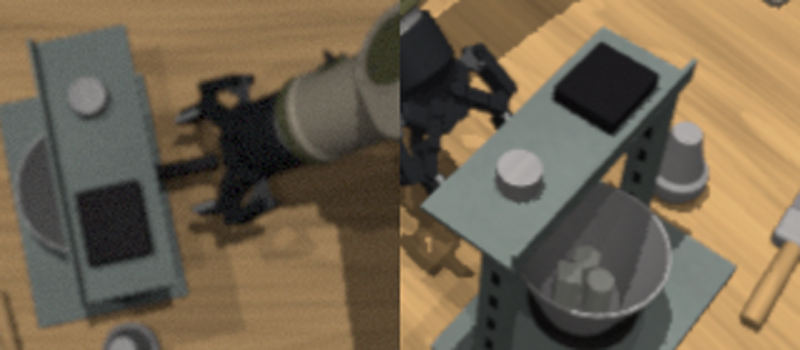

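The picture shows the handle at (190,168), centred between the open fingers at (190,117) and (205,210), and the pot undisturbed. I'll close the gripper.

step_arm:
  moves:
    - [0.5,0,0,-1,0,0,0]
    - [0.7,0,0,-1,0,0,0]
    - [1,0,0,-1,0,0,0]
    - [1,0,0,-1,0,0,0]
    - [1,0,0,-1,0,0,0]
    - [1,0,0,-1,0,0,0]
    - [1,0,0,-1,0,0,0]
    - [1,0,0,-1,0,0,0]
  grip_force: 120

```text
clock: 3.85
position: [0.5682, 0.1654, 0.0682]
ee_rot: [0.591, 0.706, 0.252, -0.298]
ft_force: [-0.4, -1.9, 3.1]
grip_width: 0.131
grasp_force: 117.8
```

step_arm:
  moves:
    - [1,0,0,5,0,0,0]
    - [1,0,0,12,0,0,0]
    - [1,1,-6,16,0,0,0]
    - [1,3,-16,18,0,0,0]
    - [1,6,-32,18,0,0,0]
    - [1,9,-52,18,0,0,0]
    - [1,13,-74,18,0,0,0]
    - [1,17,-96,18,0,0,0]
    - [1,21,-114,18,0,0,0]
    - [1,23,-126,18,0,0,0]

```text
clock: 4.85
position: [0.5917, 0.0363, 0.0854]
ee_rot: [0.592, 0.705, 0.252, -0.298]
ft_force: [1.2, -0.6, -4.0]
grip_width: 0.129
grasp_force: 118.0
```

```bash
python3 - <<'E'
from workcell import manip
import numpy as np
from plan import target
o=manip.get_obs();print({k:np.round(o[k],2) for k in("ft_force","torque","grasp_force","grip_width","position")})
target([600,0,200],100,46)
from workcell import manip
import cv2
a=manip.camera('top')['image'][170:310,190:350];b=manip.camera('scene')['image'][240:380,330:490]
cv2.imwrite('pics/e.png',cv2.resize(np.hstack([a,b]),None,fx=2.5,fy=2.5,interpolation=2))
E
```

```text
{'ft_force': array([ 1.18, -0.57, -4.02]), 'torque': array([-1.65, -0.36,  0.  ]), 'grasp_force': np.float64(117.97), 'grip_width': np.float64(0.13), 'position': array([0.59, 0.04, 0.09])}
t 4.85 shift [  6.  -23.  101.6] rv [0.001 0.002 0.002] deg 0.2 q [ 0.64  0.71 -0.53  1.51 -0.42  1.32  0.52]
```

View pics/e.png

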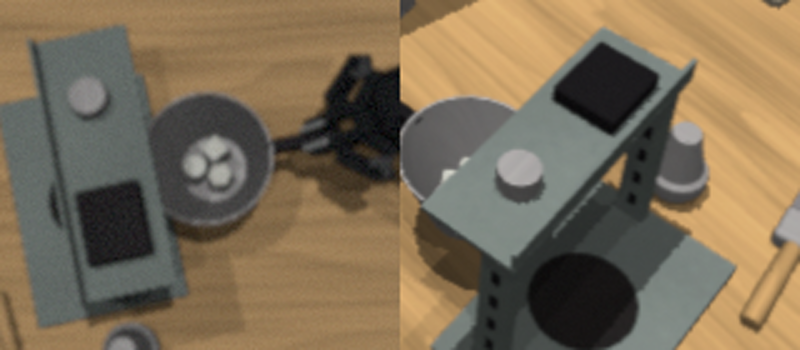

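The pot is out and level, with all three ends inside it at (213,160) in the crop. The bare pad is visible at crop (583,300), and I'll use it later. Next I carry the pot to above the tray.

step_arm:
  moves:
    - [1,1,-8,0,0,0,0]
    - [1,3,-24,2,0,0,0]
    - [1,5,-44,8,0,0,0]
    - [1,6,-66,18,0,0,0]
    - [1,6,-90,36,0,0,0]
    - [1,4,-115,56,0,0,0]
    - [1,2,-140,78,0,0,0]
    - [1,0,-165,100,0,0,0]
    - [1,-4,-190,118,0,0,0]
    - [1,-8,-215,132,0,0,0]

```text
clock: 5.95
position: [0.5829, -0.1771, 0.2196]
ee_rot: [0.591, 0.706, 0.252, -0.298]
ft_force: [1.1, 0.4, -3.8]
grip_width: 0.128
grasp_force: 118.2
```

step_arm:
  moves:
    - [1,-3,-24,8,0,0,0]
    - [1,-6,-46,14,0,0,0]
    - [1,-9,-66,16,0,0,0]
    - [1,-11,-80,16,0,0,0]
    - [1,-12,-90,16,0,0,0]
    - [1,-12,-92,16,0,0,0]
    - [1,-12,-92,16,0,0,0]

```text
clock: 6.65
position: [0.5712, -0.2673, 0.2339]
ee_rot: [0.591, 0.706, 0.252, -0.299]
ft_force: [0.3, 0.4, -4.3]
grip_width: 0.131
grasp_force: 117.9
```

```bash
for l in 46 16 -14 -44 -69; do python3 plan.py 574 -284 245 100 $l; done
```

```text
t 6.65 shift [ 0.5 -3.4 -1.9] rv [-0.     0.002 -0.001] deg 0.2 q [ 0.84  0.84 -0.41  0.91 -0.33  1.95  0.61]
t 6.65 shift [  1.9 -11.6  -6.9] rv [-0.516 -0.089 -0.002] deg 30.0 q [ 0.84  0.84 -0.41  0.91 -0.33  1.95  0.61]
t 6.65 shift [  3.6 -21.1  -7.1] rv [-1.031 -0.18  -0.002] deg 60.0 q [ 0.84  0.84 -0.41  0.91 -0.33  1.95  0.61]
t 6.65 shift [  5.1 -29.5  -2.4] rv [-1.547 -0.272 -0.003] deg 90.0 q [ 0.84  0.84 -0.41  0.91 -0.33  1.95  0.61]
t 6.65 shift [  5.9 -33.9   4.4] rv [-1.977 -0.348 -0.003] deg 115.0 q [ 0.84  0.84 -0.41  0.91 -0.33  1.95  0.61]
```

step_arm:
  moves:
    - [1,0,-6,-4,-0.13,-0.022,0]
    - [1,1,-8,-5,-0.26,-0.045,0]
    - [1,1,-10,-6,-0.39,-0.067,0]
    - [1,2,-12,-7,-0.516,-0.089,0]
    - [1,2,-14,-7,-0.645,-0.112,0]
    - [1,3,-16,-7,-0.774,-0.134,0]
    - [1,3,-19,-7,-0.9,-0.157,0]
    - [1,4,-21,-7,-1.031,-0.18,0]

```text
clock: 7.45
position: [0.5753, -0.2868, 0.2281]
ee_rot: [0.636, 0.761, -0.079, 0.096]
ft_force: [0.1, 0.2, -5.0]
grip_width: 0.131
grasp_force: 118.0
```

```bash
for l in -14 -30 -44 -60 -72; do python3 plan.py 574 -284 245 100 $l; done
```

```text
t 7.45 shift [-0.5 -1.6 -1.3] rv [ 0.004  0.002 -0.004] deg 0.3 q [ 0.53  0.28 -0.33  1.53  0.33  1.26  0.31]
t 7.45 shift [ 0.4 -6.4  0.7] rv [-0.271 -0.047 -0.004] deg 15.8 q [ 0.53  0.28 -0.33  1.53  0.33  1.26  0.31]
t 7.45 shift [  1.  -10.    3.4] rv [-0.511 -0.09  -0.004] deg 29.7 q [ 0.53  0.28 -0.33  1.53  0.33  1.26  0.31]
t 7.45 shift [  1.5 -13.1   7.5] rv [-0.786 -0.139 -0.004] deg 45.7 q [ 0.53  0.28 -0.33  1.53  0.33  1.26  0.31]
t 7.45 shift [  1.8 -14.7  11.1] rv [-0.992 -0.176 -0.004] deg 57.7 q [ 0.53  0.28 -0.33  1.53  0.33  1.26  0.31]
```

step_arm:
  moves:
    - [1,0,-3,0,-0.12,-0.021,0]
    - [1,0,-6,1,-0.24,-0.043,0]
    - [1,1,-8,2,-0.36,-0.064,0]
    - [1,1,-10,3,-0.48,-0.085,0]
    - [1,1,-11,5,-0.58,-0.103,0]
    - [1,1,-12,6,-0.67,-0.119,0]
    - [1,1,-13,7,-0.76,-0.134,0]
    - [1,2,-14,9,-0.85,-0.15,0]
    - [1,2,-15,10,-0.93,-0.165,0]
    - [1,2,-15,11,-0.99,-0.176,0]

```text
clock: 8.45
position: [0.5769, -0.3015, 0.2373]
ee_rot: [0.52, 0.622, -0.376, 0.449]
ft_force: [-0.9, -0.6, -2.6]
grip_width: 0.129
grasp_force: 118.2
```

```bash
python3 plan.py 574 -284 245 100 -72;  python3 -c "
from workcell import manip
import cv2,numpy as np
print(manip.get_obs()['ft_force'],manip.get_obs()['torque'])
a=manip.camera('top')['image'][165:315,340:500];b=manip.camera('scene')['image'][150:300,190:350]
cv2.imwrite('pics/f.png',cv2.resize(np.hstack([a,b]),None,fx=2.5,fy=2.5,interpolation=2))"
```

```text
t 8.45 shift [ 0.2 -0.   1.9] rv [-0.005 -0.002 -0.003] deg 0.4 q [ 0.09  0.36 -0.29  1.95  1.41  1.43 -0.71]
[-0.89932684 -0.60471188 -2.59840419] [ 1.60085516  0.27320862 -0.08032708]
```

View pics/f.png

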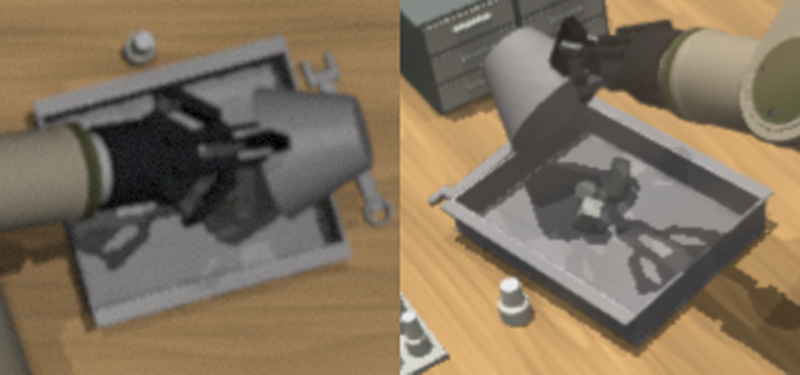

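In the picture the bar ends lie in the tray around (620,172)–(590,212), and the wrist load fell by 1.7 N, which is the weight of all three. I'll raise the pot and tip it back.

step_arm:
  moves:
    - [1,0,0,8,0,0,0]
    - [1,0,0,20,0.08,0.014,0]
    - [1,-1,3,28,0.21,0.037,0]
    - [1,-1,5,30,0.34,0.06,0]
    - [1,-1,8,30,0.47,0.083,0]
    - [1,-1,10,29,0.6,0.106,0]
    - [1,-2,12,28,0.73,0.129,0]
    - [1,-2,14,26,0.86,0.152,0]
    - [1,-2,15,24,0.99,0.176,0]

```text
clock: 9.45
position: [0.5762, -0.288, 0.2663]
ee_rot: [0.637, 0.762, -0.075, 0.094]
ft_force: [0.1, 0.4, -3.4]
grip_width: 0.13
grasp_force: 118.5
```

```bash
for l in -14 16 46; do python3 plan.py 574 -284 260 100 $l; done
```

```text
t 9.45 shift [ -1.4  -0.5 -24.5] rv [-0.004  0.006 -0.004] deg 0.5 q [ 0.5   0.26 -0.28  1.47  0.3   1.33  0.35]
t 9.45 shift [ -3.1   9.  -24.3] rv [ 0.511  0.098 -0.003] deg 29.8 q [ 0.5   0.26 -0.28  1.47  0.3   1.33  0.35]
t 9.45 shift [ -4.5  17.2 -19.3] rv [ 1.027e+00  1.890e-01 -1.000e-03] deg 59.8 q [ 0.5   0.26 -0.28  1.47  0.3   1.33  0.35]
```

```bash
python3 plan.py 603 -40 130 100 46; python3 - <<'E'
from h import *
from workcell import manip
c=manip.camera("scene");im=c["image"];pickle.dump(c,open("c1.pkl","wb"))
m=((im.max(2)<40)*255).astype(np.uint8);m[:, :340]=0;m[:,470:]=0;m[:310]=0;m[420:]=0
cs=sorted(cv2.findContours(m,cv2.RETR_EXTERNAL,cv2.CHAIN_APPROX_NONE)[0],key=cv2.contourArea)[-3:]
for k in cs:
    h=cv2.convexHull(k).reshape(-1,2);p=cast(c,h,.010)[:,:2]*1000
    q=np.linalg.lstsq(np.c_[2*p,np.ones(len(p))],(p**2).sum(1),rcond=None)[0]
    print(cv2.contourArea(k),h.min(0),h.max(0),"centre",q[:2].round(1),"r",np.sqrt(q[2]+q[:2]@q[:2]).round(1))
E
```

```text
t 9.45 shift [  24.5  261.2 -149.3] rv [ 1.027e+00  1.890e-01 -1.000e-03] deg 59.8 q [ 0.5   0.26 -0.28  1.47  0.3   1.33  0.35]
12.5 [365 358] [368 363] centre [615.8 204.2] r 6.1
13.5 [366 348] [369 354] centre [597.9 187.5] r 6.8
1258.5 [380 341] [423 379] centre [550.7 250.5] r 49.1
```

step_arm:
  moves:
    - [1,0,8,0,0.06,0.011,0]
    - [1,1,28,0,0.17,0.031,0]
    - [1,2,55,0,0.29,0.053,0]
    - [1,4,85,-4,0.41,0.076,0]
    - [1,7,115,-12,0.53,0.098,0]
    - [1,11,147,-30,0.65,0.12,0]
    - [1,16,180,-60,0.77,0.142,0]
    - [1,20,210,-90,0.88,0.162,0]
    - [1,23,238,-120,0.97,0.179,0]
    - [1,24,254,-140,1.027,0.189,0]

```text
clock: 10.5
position: [0.5991, -0.0337, 0.1209]
ee_rot: [0.591, 0.706, 0.249, -0.301]
ft_force: [-0.5, 0.7, -2.3]
grip_width: 0.128
grasp_force: 118.6
```

step_arm:
  moves:
    - [1,0,4,-4,0,0,0]
    - [1,0,5,-5,0,0,0]

```text
clock: 10.7
position: [0.5996, -0.03, 0.1181]
ee_rot: [0.591, 0.707, 0.247, -0.299]
ft_force: [0.1, -0.8, -0.5]
grip_width: 0.126
grasp_force: 118.4
```

```bash
python3 plan.py 569.4 151.9 80 100 46; python3 - <<'E'
from h import *
from workcell import manip
from scipy.spatial.transform import Rotation as R
o=manip.get_obs();P=1000*o["position"];Q=R.from_quat(o["ee_rot"]);print(P.round(1))
# pot expected from grasp: tool->pot fixed; at grasp tcp (568.2,165.4,68.2) q(.591,.706,.252,-.298), pot (551.3,254.3,10)
Q0=R.from_quat([.591,.706,.252,-.298]);rel=Q*Q0.inv()
print("expected rim centre",(P+rel.apply(np.array([551.3,254.3,98])-[568.2,165.4,68.2])).round(1))
c={n:manip.camera(n) for n in("top","scene")};pickle.dump(c,open("c2.pkl","wb"))
a=c["top"]["image"][180:320,210:350]
b=c["scene"]["image"][210:350,290:450]
cv2.imwrite("pics/g.png",cv2.resize(np.hstack([a,b]),None,fx=2.6,fy=2.6,interpolation=2))
E
```

```text
t 10.7 shift [-32.6 195.2 -51.1] rv [ 0.006 -0.002 -0.005] deg 0.5 q [ 0.64  0.71 -0.43  1.39 -0.43  1.48  0.56]
[599.6 -30.  118.1]
expected rim centre [582.5  59.  147.5]
```

View pics/g.png

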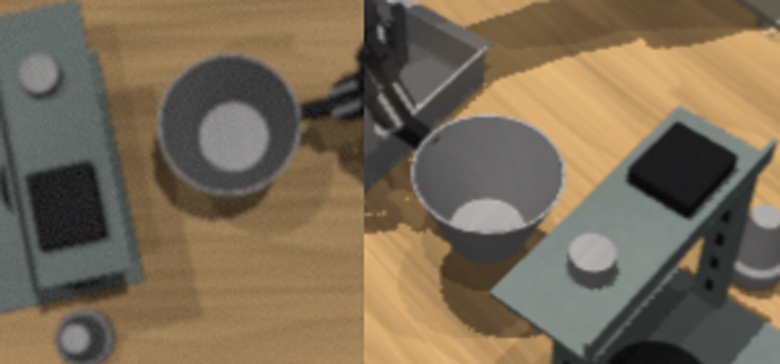

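The pot is empty. In the top crop its rim is centred near (229,125) and its floor near (233,137). I'll check its pose in the hand.

```bash
python3 - <<'E'
from h import *
c=pickle.load(open("c2.pkl","rb"))
px=lambda p,ox,oy:(np.array(p,float)+.5)/2.6-.5+[ox,oy]
T=[(158,125),(229,55),(300,125),(229,195),(179,75),(279,75),(179,175)]
S=[(412,174),(563,180),(488,115),(490,233),(440,130)]
S=[(x-364,y) for x,y in S]
def circ(p):
    q=np.linalg.lstsq(np.c_[2*p,np.ones(len(p))],(p**2).sum(1),rcond=None)[0];return q[:2].round(1),np.sqrt(q[2]+q[:2]@q[:2]).round(1)
for z in(.1475,):
    print(circ(cast(c["top"],px(T,210,180),z)[:,:2]*1000),circ(cast(c["scene"],px(S,290,210),z)[:,:2]*1000))
print("floor",cast(c["top"],px([(233,137)],210,180),.0645)*1000)
# rim height at four points from the scene: predicted pixels of level rim
a=np.radians([0,90,180,270]);P=np.c_[.5825+.068*np.cos(a),.059+.068*np.sin(a),0*a+.1475]
for n,o,k in(("top",(210,180),0),("scene",(290,210),364)): print(n,((proj(c[n],P)-o+.5)*2.6-.5+[k,0]).round(0).tolist())
E
```

```text
(array([582.3,  54.3]), np.float64(66.8)) (array([584.1,  56. ]), np.float64(66.6))
floor [[582.8845776   53.78944211  64.5       ]]
top [[223.0, 54.0], [152.0, 126.0], [225.0, 196.0], [296.0, 123.0]]
scene [[429.0, 211.0], [542.0, 221.0], [551.0, 137.0], [444.0, 128.0]]
```

Measured rim and floor centres line up, so the pot is level and did not slip. I'll go back in.

step_arm:
  moves:
    - [1,-1,6,-4,0,0,0]
    - [1,-3,20,-14,0,0,0]
    - [1,-5,38,-25,0,0,0]
    - [1,-7,54,-32,0,0,0]
    - [1,-8,66,-34,0,0,0]
    - [1,-8,66,-34,0,0,0]
    - [1,-8,66,-34,0,0,0]

```text
clock: 11.5
position: [0.5916, 0.0358, 0.0838]
ee_rot: [0.591, 0.707, 0.248, -0.3]
ft_force: [-0.4, -0.2, -2.3]
grip_width: 0.128
grasp_force: 118.4
```

```bash
python3 -c "
from workcell import manip
from scipy.spatial.transform import Rotation as R
o=manip.get_obs()
print(o['position'].round(4),((R.from_quat([.591,.706,.252,-.298]))*R.from_quat(o['ee_rot']).inv()).as_rotvec().round(4),o['ft_force'].round(1))"
```

```text
[0.5916 0.0358 0.0838] [ 0.0048 -0.0071 -0.0043] [-0.4 -0.2 -2.3]
```

step_arm:
  moves:
    - [1,-1,6,0,0.002,-0.003,-0.002]
    - [1,-4,20,0,0.005,-0.007,-0.004]
    - [1,-7,38,0,0.005,-0.007,-0.004]
    - [1,-11,60,0,0.005,-0.007,-0.004]
    - [1,-15,82,0,0.005,-0.007,-0.004]
    - [1,-19,104,0,0.005,-0.007,-0.004]
    - [1,-22,120,0,0.005,-0.007,-0.004]
    - [1,-23,128,0,0.005,-0.007,-0.004]
    - [1,-23,130,-2,0.005,-0.007,-0.004]
    - [1,-23,130,-5,0.005,-0.007,-0.004]

```text
clock: 12.5
position: [0.5684, 0.166, 0.0779]
ee_rot: [0.591, 0.706, 0.252, -0.299]
ft_force: [-0.2, 0.2, -1.7]
grip_width: 0.126
grasp_force: 118.4
```

step_arm:
  moves:
    - [1,0,0,-3,0,0,0]
    - [1,0,0,-6,0,0,0]
    - [1,0,0,-8,0,0,0]
    - [1,0,0,-8,0,0,0]

```text
clock: 12.9
position: [0.568, 0.1661, 0.0696]
ee_rot: [0.591, 0.705, 0.252, -0.299]
ft_force: [-0.3, -0.5, -1.5]
grip_width: 0.131
grasp_force: 118.4
```

step_arm:
  moves:
    - [1,0,0,-1,0,0,0]
    - [1,0,0,-2,0,0,0]
    - [1,0,0,-2,0,0,0]

```text
clock: 13.2
position: [0.5683, 0.1665, 0.0684]
ee_rot: [0.591, 0.706, 0.252, -0.299]
ft_force: [0.6, -1.2, 0.7]
grip_width: 0.123
grasp_force: 119.0
```

step_arm:
  moves:
    - [1,0,0,-0.5,0,0,0]
    - [0.9,0,0,-0.5,0,0,0]
    - [0.8,0,0,0,0,0,0]
    - [0.6,0,0,0,0,0,0]
    - [0,0,0,0,0,0,0]
    - [0,0,0,0,0,0,0]
    - [0,0,0,0,0,0,0]
    - [0,0,0,0,0,0,0]
  grip_force: 20

```text
clock: 14.0
position: [0.568, 0.1665, 0.068]
ee_rot: [0.591, 0.706, 0.252, -0.299]
ft_force: [0.1, 0.1, 0.9]
grip_width: 0.997
grasp_force: 0.0
```

step_arm:
  moves:
    - [0,1,-7,7,0,0,0]
    - [0,4,-21,21,0,0,0]
    - [0,7,-39,38,0,0,0]
    - [0,11,-64,62,0,0,0]
    - [0,16,-95,90,0,0,0]
    - [0,20,-130,120,0,0,0]
    - [0,20,-170,150,0,0,0]
    - [0,0,-210,170,0,0,0]
    - [0,-30,-230,180,0,0,0]
    - [0,-60,-230,180,0,0,0]

```text
clock: 15.0
position: [0.5078, -0.0679, 0.2494]
ee_rot: [0.593, 0.705, 0.253, -0.297]
ft_force: [-0.1, -1.0, -0.1]
grip_width: 0.999
grasp_force: 0.0
```

```bash
python3 - <<'E'
from h import *
from workcell import manip
c={n:manip.camera(n) for n in("top","scene")};pickle.dump(c,open("c3.pkl","wb"))
o=manip.get_obs();print(o["clock"],o["position"])
e=np.array([(348,325),(337,370),(300,397),(240,407)]) 
T=c["top"]["image"];S=c["scene"]["image"]
u=lambda i:cv2.resize(i,(390,290),interpolation=2)
g=np.vstack([np.hstack([u(T[165:310,180:375]),u(S[270:415,330:525])]),np.hstack([u(T[165:310,335:530]),u(S[175:320,180:375])])])
cv2.imwrite("pics/h.png",g)
E
```

```text
15.1 [ 0.50578723 -0.06593647  0.24871718]
```

View pics/h.png

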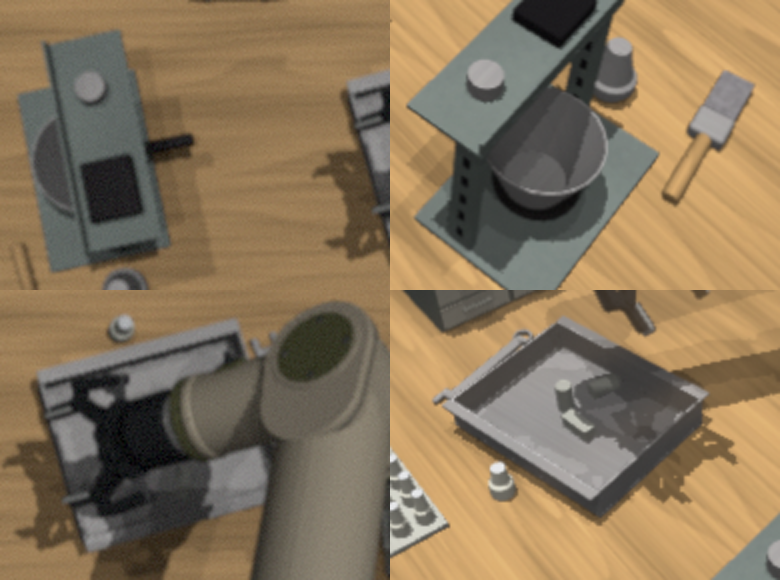

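The pot stands empty on its pad with the handle at the open front (handle at (170,145) in the top-left crop). All three ends lie in the tray at (565,392), (600,385) and (578,420). The bystanders are where they were and the arm is clear, so I hand in.

```bash
python3 -c "
from workcell import manip
print(manip.hand_in())"
```

```text
the job is handed in; nothing more can be done
None
```

The job is handed in at about 15 s: all three bar ends are in the tray, and the empty pot stands upright on its pad with the handle out at the open front; the result of the judging was not shown.

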